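Hang the ring stick on the sprung scale hook

ROBOT

A 6-joint arm with a two-finger parallel gripper is mounted at the origin on the work surface. World frame = base frame: x ahead of the robot, y to its left, z up, the work surface at z = 0. Lengths are in mm, angles in degrees, forces in N, time in s.
With the tool pointing down it reaches from about 350 to 850 mm from the base axis. Payload 8.1 kg.
Tool frame: the origin (TCP) lies between the finger pads; the fingertips stand 22 mm ahead of it and the grasp point (between the pads) lies 3 mm ahead of it; z points along the fingers, y is the line along which they close (so a half turn about z gives the same grasp; the last joint's range is limited). The gripper opens to 85 mm and grips with 20 to 120 N. Pads are 22 mm wide; open, the fingers measure 114 mm over their backs; the gripper's body (76 mm by 85 mm) begins 54 mm behind the grasp point. The pads swing forward as they close: fully open they stand 13 mm farther back than shut.
Start: joints at [-4.893, 7.471, 85.268, -0, 87.261, -4.893], TCP at [600.005, 0.022, 253.292] pointing down, gripper open.
Joint ranges: [-169.43, 169.43], [-51.17, 129.36], [1.28, 143.12], [-76.62, 256.62], [0, 156.53], [-152.29, 152.29]. Speed limits (degrees/s): [136.94, 136.94, 159.86, 180, 180, 180].

INTERFACE

Orientations are given as [roll, pitch, yaw] about the fixed x, y, z axes, in that order (R = Rz(yaw) Ry(pitch) Rx(roll)).
In Python, from bench import r, vision gives the robot as it stands.
- The arm moves only by the tool step_arm, never from a script. Its argument "targets" is a list that holds one entry, the list of rows, each a list of 6 numbers: the shift along the world's x, y, z in mm, then the turn, a rotation vector about the world's x, y, z in rad. In form: [[[x, y, z, rx, ry, rz], ...]]. A call has 1 to 12 rows; each row is the pose to reach, as a shift and turn from the pose commanded when the call began; what a row does not reach only later rows make up. A row lasts 1/12 s, in which the tool goes at most 41.7 mm and 7.16 degrees, less where a joint would pass 70% of its speed; a pose out of reach is approached as far as the arm can. A call with a gripper value outside its range is refused whole. "fingers" is the gripper's target within -1 to 1 (shut at 1, half-way at 0, fully open at -1), set as the call begins (left out, the last holds). The fingers move at their own pace and stop on an object; "newtons" is the grip in N (left out, the last holds). Time passes only in rows, so rows that repeat a pose let the fingers close. It gives the time, the measured TCP pose, the force, the opening and the grip force at its end, in the units of the state.
- r.sense(): the state, without advancing time (a new reading comes with each control period).
- vision.snapshot(name): name is "scene" or "side" or "wrist"; returns a dict with "img" (420x560x3 uint8, blue, green, red), "mtx" (3x3 intrinsics, pixels), "D" ([k1, k2, p1, p2, k3] as OpenCV has them; the pictures are not rectified), "eye" and "attitude" of the camera in the world. Camera axes: x right, y up, looking along -z (the intrinsics and any distortion apply to the point x, -y, -z); pixel columns grow to the right and rows downward; lengths in mm; the calibration is good to about 2 mm. A picture is of the moment at which its call begins. There is no depth.
- r.hand_in(): hands the job in; it is judged then, once.
The state is a dict: "time": time; "joint_pos": joint angles; "qd": joint speeds; "joint_efforts": joint torques, N m; "tool_pos": TCP position; "tcp_rot": TCP orientation; "ft_force": force on the tool from outside, world axes, zero at the start; "wrist_torque": the same for the moment, N m; "finger_gap": finger opening in mm; "grip_force": force on a finger pad.
Only numpy, scipy, OpenCV 4.12 (cv2) and the standard library are available. Lean on these libraries where they do the work, as an engineer would, in place of code of your own. Each camera call takes 0.05 s, during which the arm holds its last target. There are 200 camera calls.

TASK

Weigh the ring stick: pick it up by the grip tab on its foot, hang it by its eye on the hook of the spring scale, lowering it gently so the hook never runs down to its bottom stop, and let go so that it hangs freely and still. Leave the knobbed stick and the crystal ring holder where they stand.

Things in the scene. Friction and masses are not known exactly. Their poses are not given: they have to be found in the camera images.
- stick: Ring stick, loose, 0.2 to 0.31 kg, 176 mm tall: slim tapered aluminium rod (20 mm thick at the foot) upright on a round grey plastic foot 86 mm across, 8 mm thick, a rectangular eye on top, a grip tab on the foot. Origin: underside, on the rod's axis. Axes: x from tab to rod, y across the tab, z up.
- stick_tab (a point): Centre of the stick's grip tab, an upright grey plate 28 mm long (own x), 10 mm thick (own y, grasp width), up to 54 mm above the underside. Point: 36 mm above the underside, 46 mm from the rod's axis to own -x. Axes as the stick. Grasp it with the gripper leaning back from the rod, 25 to 45 degrees off vertical, to clear the rod, hook and scale.
- stick_eye (a point): Middle of the underside of the eye's top crossbar, the face that rests on the hook: on the rod's axis, 168 mm above the stick's underside (46 mm to own +x and 132 mm above stick_tab). The opening below is 44 mm wide (own y), 40 mm high, passed along own x; the crossbar is 8 x 8 mm in section. Axes as the stick.
- hook_seat (a point): Middle of the upper face of the hook's floor, where the crossbar must rest; moves with the hook; 235 mm above the table unloaded. Flat steel strip 14 mm wide (own y), 4 mm thick, bent to a J: floor 26 mm long (own x), shank at own +x, upturned lip at own -x (roughly the robot's right) 13 mm above the floor. The eye goes over the lip from own -x.
- scale: Spring scale on its fixed stand, left of the robot's middle. Origin: on the table right under the hook; axes as hook_seat. White housing 44 mm across above the hook, its underside 85 mm above the unloaded seat; column 18 mm thick, 125 mm to own +x; base plate 12 mm high, 110 mm wide, below the hook; arm on top at 0.39 m.
- scale_hook (a joint): How far the sprung hook has dipped, m: 0 unloaded, positive down, bottom stop at 0.042. Spring about 150 N/m, so the hanging ring stick dips it 13 to 21 mm; lightly damped, it bobs for 1 to 2 s after a sudden load.
- knob_stick_mid (a point): Centre of a bystander, a loose aluminium stick with a round knob on top and no eye: 120 mm tall, foot 72 mm across, origin half-way up. Not to be disturbed.
- crystal_mid (a point): Centre of a bystander, a loose crystal ring holder: a glass cone on a dish 88 mm across, 92 mm tall, origin half-way up. Not to be disturbed.
There are look-alikes about, which are no part of the job. Leave any turquoise look-alike of the stick alone.

How it is judged (in metres and radians):
On the way, in this order (a step that is already met when the one before it is completed fails the run):
1. the ring stick is lifted at least 40 mm off the table (height (world z) of stick_tab above 0.076 m), for 0.1 s.
2. the eye is on the hook and the hook has dipped under the load (x of stick_eye in the frame of hook_seat between -0.016 and 0.014 m and y of stick_eye in the frame of hook_seat between -0.02 and 0.02 m and value of joint scale_hook above 0.008 m), for 0.3 s.
At the end, for the whole second after the job is handed in: The ring stick hangs by its eye on the hook floor (crossbar between lip and shank, within 20 mm sideways), upright within 0.2 rad; hook dipped 9 to 26 mm, below 30 mm/s; stick below 50 mm/s; the knobbed stick and crystal holder are within 25 mm of where they stood (x of stick_eye in the frame of hook_seat between -0.016 and 0.014 m and y of stick_eye in the frame of hook_seat between -0.02 and 0.02 m and z of stick_eye in the frame of hook_seat between -0.006 and 0.008 m and value of joint scale_hook between 0.009 and 0.026 m and velocity of joint scale_hook between -0.03 and 0.03 m/s and angle between stick_eye's own z axis and vertical below 0.2 rad and distance of each of knob_stick_mid, crystal_mid from where it was at the start of the episode below 0.025 m and linear speed of stick below 0.05 m/s); the robot touches nothing.
It fails at once if the hook is driven down to its bottom stop (dip over 38 mm) (value of joint scale_hook above 0.038 m).
It fails at once if the knobbed stick is disturbed (moved over 25 mm) (distance of knob_stick_mid from where it was at the start of the episode above 0.025 m).
It fails at once if the crystal ring holder is disturbed (moved over 25 mm) (distance of crystal_mid from where it was at the start of the episode above 0.025 m).
It also fails if it takes over 48 s, if anything falls off the work surface, if the arm or the gripper's body presses on something with over 40 N, if the wrist force passes 120 N, or if a joint passes its speed limit or range.

## Working session

There is one attempt and no reset: what is moved stays moved. The work goes in short steps, Python scripts to look and compute and a tool call to move; the robot and the scene stay as the last step left them, time stands still between calls to the robot, and variables do not carry over. Pictures are saved under pics/ and viewed, at most 13 in all, crops included, and the job is handed in when it is done.

Besides the shell and the picture viewer there is one more tool, called after ">>>" as name(argument=value, ...) on one line, values as JSON. step_arm: Moves the arm, as the interface text tells. Its arguments: {"type":"object","properties":{"targets":{"type":"array"},"fingers":{"type":"number"},"newtons":{"type":"number"}},"required":["targets"]}

```bash
mkdir -p pics; cat > h.py <<'E'
import numpy as np, cv2
from scipy.spatial.transform import Rotation as R
from bench import r, vision
def snap(name, tag=None):
    s=vision.snapshot(name)
    if tag: cv2.imwrite(f'pics/{tag}.png', s['img']); np.savez(f'pics/{tag}.npz', **{k:np.array(s[k]) for k in ('mtx','D','eye','attitude')}, img=s['img'])
    return s
def rot(a):
    a=np.array(a,float)
    return a if a.shape==(3,3) else R.from_euler('xyz',a,degrees=True).as_matrix()
def ray(s,uv):
    p=cv2.undistortPoints(np.array([[uv]],float),np.array(s['mtx'],float),np.array(s['D'],float))[0,0]
    d=rot(s['attitude'])@np.array([p[0],-p[1],-1]); return np.array(s['eye'],float),d/np.linalg.norm(d)
def onz(s,uv,z):
    e,d=ray(s,uv); return e+d*(z-e[2])/d[2]
def tri(obs):
    A=np.zeros((3,3));b=np.zeros(3)
    for s,uv in obs:
        e,d=ray(s,uv);P=np.eye(3)-np.outer(d,d);A+=P;b+=P@e
    x=np.linalg.solve(A,b); return x,[np.linalg.norm(np.cross(x-ray(s,uv)[0],ray(s,uv)[1])) for s,uv in obs]
def proj(s,X):
    c=rot(s['attitude']).T@(np.array(X,float)-np.array(s['eye'])); c=c*[1,-1,-1]
    return cv2.projectPoints(c[None],np.zeros(3),np.zeros(3),np.array(s['mtx'],float),np.array(s['D'],float))[0][0,0]
def load(t): return dict(np.load(f'pics/{t}.npz'))
E
python3 - <<'E'
from h import *
a=snap('scene','s0');b=snap('side','d0')
for s in(a,b): print(s['eye'],s['attitude'],s['mtx'],s['D'])
print(r.sense())
E
```

```text
[1429.57760593 -872.48831773 1056.45093461] [53.2852586  -0.16998827 50.86654375] [[542.61256418   0.         271.17058437]
 [  0.         542.61256418 210.47603745]
 [  0.           0.           1.        ]] [0.06256925 0.         0.         0.         0.        ]
[-164.64711314 -886.45140793  861.163427  ] [ 55.85723804  -1.16180851 -37.60733108] [[502.26590437   0.         283.39018467]
 [  0.         502.26590437 207.25351698]
 [  0.           0.           1.        ]] [-0.16709117  0.          0.          0.          0.        ]
{'time': 0.1, 'joint_pos': array([-4.89456307e+00,  7.50971192e+00,  8.53223535e+01, -6.48627786e-04,
        8.72614358e+01, -4.89296678e+00]), 'qd': array([-0.02469474, -0.0208143 , -0.09626398,  0.0708396 ,  0.06856295,
       -0.0370792 ]), 'joint_efforts': array([ 1.52257860e-03, -5.70947063e+01, -5.01941299e+01, -1.80579236e-04,
        8.16394575e-03,  5.26326357e-05]), 'tool_pos': array([5.99550191e+02, 4.12264905e-02, 2.52367022e+02]), 'tcp_rot': array([-1.79906784e+02, -7.32966779e-03,  8.99984293e+01]), 'ft_force': array([-0.43880278, -0.00840283, -0.02419387]), 'wrist_torque': array([-0.00771175,  0.01173045,  0.01252138]), 'grip_force': 0.0, 'finger_gap': 85.30069563192498}
```

View pics/s0.png

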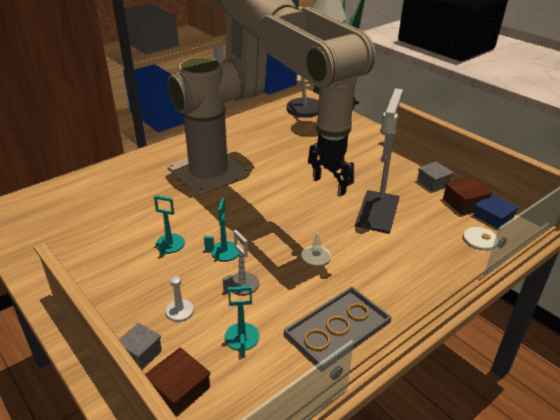

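View pics/d0.png

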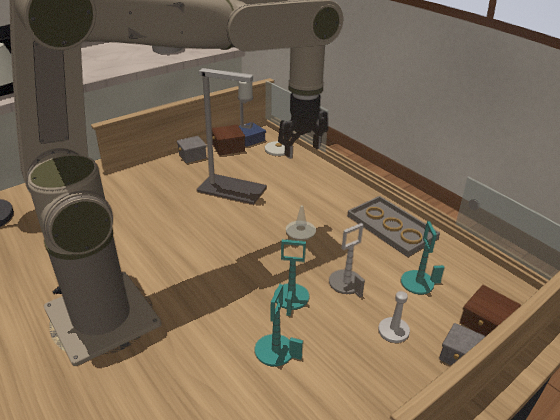

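The candidates are three turquoise eye sticks (scene (168,225), (224,232), (241,318)), the grey eye stick (scene (241,265), side (348,260)) and the grey knobbed stick (scene (179,300)). Only the grey eye stick has grey plastic, an eye and a tab, so it is the target. I'll confirm that in an enlarged crop.

```bash
python3 - <<'E'
from h import *
def crop(t,x,y,w=100,h=75):
    return cv2.resize(load(t)['img'][y:y+h,x:x+w],(400,300),interpolation=cv2.INTER_CUBIC)
o=np.vstack([np.hstack([crop('s0',195,225),crop('d0',300,220)]),np.hstack([crop('s0',345,100,120,90),crop('d0',190,65,160,120)])])
cv2.imwrite('pics/c1.png',o)
E
```

```text
(no output)
```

View pics/c1.png

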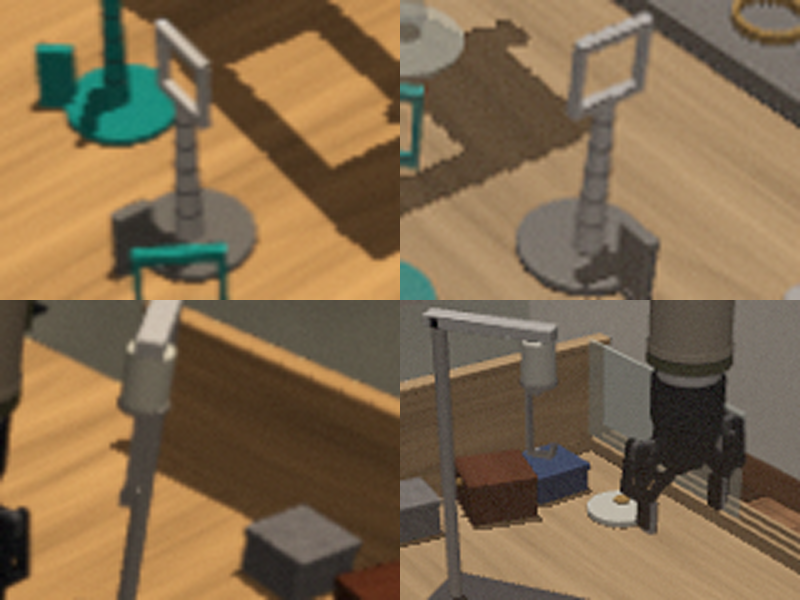

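The crop confirms the grey stick: eye corners at scene (235,230.5)/(246.8,241.8) and side (344.5,231.8)/(362,224.3), tab top at side (354–364,275–281). The scale's hook is at side (245,126).

```bash
python3 - <<'E'
from h import *
np.set_printoptions(precision=1,suppress=True)
S=load('s0');D=load('d0')
A=tri([(S,(235,230.5)),(D,(344.5,231.7))]);B=tri([(S,(246.8,241.8)),(D,(362,224.2))])
print('eye',A,B,(A[0]+B[0])/2)
print('eye at z176', [onz(S,p,176) for p in((235,230.5),(246.8,241.8))],[onz(D,p,176) for p in((344.5,231.7),(362,224.2))])
print('foot',onz(S,(242.5,283),8),onz(D,(345,281),8))
print('tabtop side',onz(D,(354.5,275),54),onz(D,(364.5,280.7),54),'scene',onz(S,(223.5,277.5),54),onz(S,(231.8,275.7),54))
print('house bottom',onz(S,(388.5,131.5),320),onz(D,(245.2,98.2),320),tri([(S,(388.5,131.5)),(D,(245.2,98.2))]))
print('hook side z235',onz(D,(245,125.8),235))
print('armtop',[onz(D,p,390) for p in((202.8,72.2),(252,77))])
print('column foot',onz(D,(211,181),12),onz(S,(386.5,194),12))
print('knob foot',onz(S,(180,310),4),onz(D,(394,330),4),'crystal',onz(S,(316,256),4),onz(D,(301,231),4))
E
```

```text
eye (array([ 520. , -250.4,  171.8]), [np.float64(0.5331149627572228), np.float64(0.5331149627572944)]) (array([ 574.5, -253.1,  170.9]), [np.float64(0.2439699904908095), np.float64(0.24396999049057738)]) [ 547.2 -251.8  171.4]
eye at z176 [array([ 523.9, -252.7,  176. ]), array([ 579.3, -256.4,  176. ])] [array([ 515.5, -255. ,  176. ]), array([ 569. , -258.1,  176. ])]
foot [ 549.3 -253.4    8. ] [ 541.1 -252.2    8. ]
tabtop side [ 536.2 -284.6   54. ] [ 541.2 -313.8   54. ] scene [ 539.7 -307.3   54. ] [ 548.  -286.3   54. ]
house bottom [584.1 243.3 320. ] [580.9 241.8 320. ] (array([582.8, 244.9, 318.7]), [np.float64(0.17035191797378316), np.float64(0.17035191797384427)])
hook side z235 [577.3 240.3 235. ]
armtop [array([497.1, 329.7, 390. ]), array([586.6, 214.7, 390. ])]
column foot [515.1 354.5  12. ] [516.2 372.7  12. ]
knob foot [ 523.3 -436.     4. ] [ 520.8 -438.6    4. ] crystal [591.2 -17.8   4. ] [587.8 -20.4   4. ]
```

```bash
cat >> h.py <<'E'
def toolR(yaw,tilt):
    a,t=np.radians(yaw),np.radians(tilt); x=np.array([np.cos(a),np.sin(a),0]); y=np.array([np.sin(a),-np.cos(a),0])
    z=np.sin(t)*x-np.cos(t)*np.array([0,0,1]); return np.column_stack([np.cross(y,z),y,z])
E
python3 - <<'E'
from h import *
np.set_printoptions(precision=3,suppress=True)
S=load('s0');D=load('d0')
print('turq',[onz(S,p,8) for p in((170,243),(226,251),(241,336))],[onz(D,p,8) for p in((292,297),(275,349),(418,281))])
R0=rot([180,0,90]); T=toolR(87,30)
print(R.from_matrix(T@R0.T).as_rotvec(), T)
E
```

```text
turq [array([ 277.402, -320.016,    8.   ]), array([ 412.098, -211.506,    8.   ]), array([ 695.05 , -366.506,    8.   ])] [array([ 398.855, -217.247,    8.   ]), array([ 269.774, -321.177,    8.   ]), array([ 690.524, -365.529,    8.   ])]
[ 0.523 -0.014 -0.051] [[ 0.045  0.999  0.026]
 [ 0.865 -0.052  0.499]
 [ 0.5    0.    -0.866]]
```

>>> step_arm(targets=[[[-57,-300,10,0.523,-0.014,-0.051],[-57,-300,10,0.523,-0.014,-0.051],[-57,-300,10,0.523,-0.014,-0.051],[-57,-300,10,0.523,-0.014,-0.051],[-57,-300,10,0.523,-0.014,-0.051],[-57,-300,10,0.523,-0.014,-0.051],[-57,-300,10,0.523,-0.014,-0.051],[-57,-300,10,0.523,-0.014,-0.051],[-57,-300,10,0.523,-0.014,-0.051],[-57,-300,10,0.523,-0.014,-0.051],[-57,-300,10,0.523,-0.014,-0.051],[-57,-300,10,0.523,-0.014,-0.051]]], fingers=-1, newtons=60)

```text
time: 1.1
tool_pos: [543.4, -298.4, 263.3]
tcp_rot: [180.0, -30.0, 87.1]
ft_force: [0.0, 0.4, -0.3]
finger_gap: 85.5
grip_force: 0.0
```

```bash
python3 - <<'E'
from h import *
s=snap('wrist','w1'); print(s['eye'],s['attitude'],r.sense()['tool_pos'])
X=(543,-298,54)
print(proj(s,X),proj(s,(547,-252,172)))
cv2.imwrite('pics/w1b.png',cv2.resize(s['img'],(800,600),interpolation=cv2.INTER_CUBIC))
E
```

```text
[ 543.90741762 -286.31675269  409.18416798] [11.13241942  0.05233689 -2.9203712 ] [ 543.45927914 -298.32206233  263.37668514]
[275.8291668  282.69176534] [277.94384658 223.51878621]
```

View pics/w1b.png

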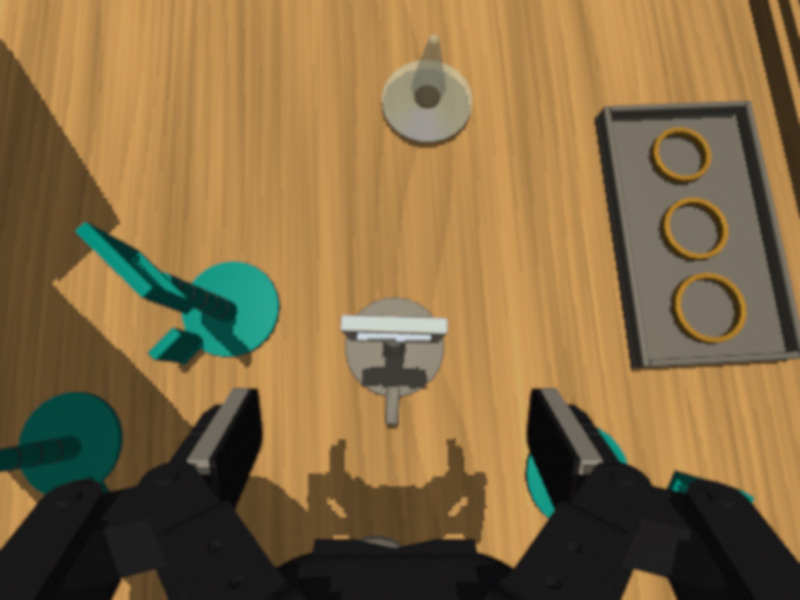

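The wrist view (pixels of the 800-wide picture) shows the grey eye bar from (342,324) to (447,326) and the tab top from (394,388) to (391,425). The grey stick is between the fingers and the turquoise ones are well clear.

```bash
python3 - <<'E'
from h import *
np.set_printoptions(precision=1,suppress=True)
s=load('w1');k=0.7
f=lambda u,v,z:onz(s,(u*k,v*k),z)
a,b=f(342,324,176),f(447,326,176); print(a,b,(a+b)/2,'yaw',np.degrees(np.arctan2(*(b-a)[1::-1]))+90)
c,d=f(394,388,54),f(391,425,54); print(c,d,(c+d)/2,'yaw',np.degrees(np.arctan2(*(c-d)[1::-1])))
print('foot c',f(395,347,8))
E
```

```text
[ 519.2 -253.5  176. ] [ 571.8 -257.2  176. ] [ 545.5 -255.4  176. ] yaw 85.97379536093439
[ 543.6 -286.5   54. ] [ 540.  -313.1   54. ] [ 541.8 -299.8   54. ] yaw 82.36198699128141
foot c [ 546.1 -252.1    8. ]
```

>>> step_arm(targets=[[[-1,-2.5,-30,0,0,-0.015],[-1,-2.5,-60,0,0,-0.015],[-1,-2.5,-90,0,0,-0.015],[-1,-2.5,-120,0,0,-0.015],[-1,-2.5,-145,0,0,-0.015],[-1,-2.5,-165,0,0,-0.015],[-1,-2.5,-180,0,0,-0.015],[-1,-2.5,-195,0,0,-0.015],[-1,-2.5,-207,0,0,-0.015],[-1,-2.5,-217,0,0,-0.015],[-1,-2.5,-223,0,0,-0.015],[-1,-2.5,-223,0,0,-0.015]]])

```text
time: 2.15
tool_pos: [541.6, -302.1, 39.1]
tcp_rot: [-179.9, -30.0, 86.1]
ft_force: [-0.8, 0.2, 0.1]
finger_gap: 85.4
grip_force: 0.0
```

>>> step_arm(targets=[[[0,0,0,0,0,0],[0,0,0,0,0,0],[0,0,0,0,0,0],[0,0,0,0,0,0],[0,0,0,0,0,0],[0,0,0,0,0,0],[0,0,0,0,0,0],[0,0,0,0,0,0],[0,0,0,0,0,0],[0,0,0,0,0,0],[0,0,0,0,0,0],[0,0,0,0,0,0]]], fingers=1, newtons=60)

```text
time: 3.15
tool_pos: [542.2, -302.9, 40.7]
tcp_rot: [179.9, -29.9, 86.2]
ft_force: [0.0, -2.9, 4.3]
finger_gap: 9.0
grip_force: 59.3
```

>>> step_arm(targets=[[[0,0,5,0,0,0],[0,0,15,0,0,0],[0,0,30,0,0,0],[0,0,45,0,0,0],[0,0,60,0,0,0],[0,0,75,0,0,0],[0,0,90,0,0,0],[0,0,105,0,0,0],[0,0,118,0,0,0],[0,0,126,0,0,0],[0,0,130,0,0,0],[0,0,130,0,0,0]]])

```text
time: 4.15
tool_pos: [542.4, -302.8, 171.5]
tcp_rot: [179.9, -29.9, 86.2]
ft_force: [-0.8, 0.1, -2.6]
finger_gap: 9.1
grip_force: 58.4
```

```bash
python3 - <<'E'
from h import *
s=snap('wrist','w2'); d=snap('side','d2'); S=r.sense(); print(S['tool_pos'],S['tcp_rot'],S['ft_force'],S['finger_gap'])
cr=lambda i,x,y:cv2.resize(i[y:y+225,x:x+150],(400,600),interpolation=cv2.INTER_CUBIC)
cv2.imwrite('pics/c2.png',np.hstack([cr(s['img'],200,150),cr(d['img'],280,120)]))
E
```

```text
[ 541.73128987 -302.30641145  169.57749328] [-179.96642751  -30.00233814   86.12509904] [-1.39896967 -0.15683641 -2.94208365] 9.42246117144541
```

View pics/c2.png

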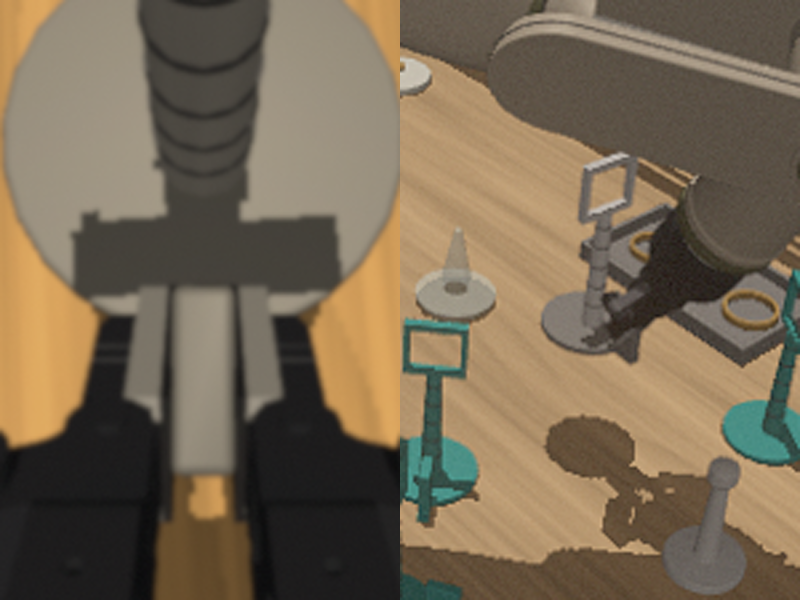

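>>> step_arm(targets=[[[2,8,0,0,0,0.01],[6,25,0,0,0,0.035],[11,50,0,0,0,0.07],[17,75,0,0,0,0.1],[23,100,0,0,0,0.135],[28,125,0,0,0,0.17],[34,150,0,0,0,0.2],[40,175,0,0,0,0.235],[45,200,0,0,0,0.27],[51,225,0,0,0,0.3],[57,250,0,0,0,0.335],[62,275,0,0,0,0.37]]])

```text
time: 5.25
tool_pos: [603.6, -25.4, 169.2]
tcp_rot: [-179.9, -30.0, 107.4]
ft_force: [-0.3, -0.4, -2.0]
finger_gap: 9.2
grip_force: 58.4
```

>>> step_arm(targets=[[[6,25,0,0,0,0.035],[11,50,0,0,0,0.07],[17,75,0,0,0,0.1],[23,100,0,0,0,0.135],[28,125,0,0,0,0.165],[33,145,0,0,0,0.195],[36,158,0,0,0,0.215],[38,165,0,0,0,0.22],[38,167,-2,0,0,0.22],[38,167,-2,0,0,0.22],[38,167,-2,0,0,0.22],[38,167,-2,0,0,0.22]]])

```text
time: 6.25
tool_pos: [641.9, 138.2, 168.1]
tcp_rot: [-180.0, -30.0, 119.8]
ft_force: [-0.3, -0.2, -2.3]
finger_gap: 8.9
grip_force: 58.5
```

```bash
python3 - <<'E'
from h import *
s=snap('scene','s3'); d=snap('side','d3'); S=r.sense(); print(S['tool_pos'],S['tcp_rot'],S['ft_force'],S['finger_gap'])
cr=lambda i,x,y:cv2.resize(i[y:y+150,x:x+100],(400,600),interpolation=cv2.INTER_CUBIC)
hx=np.array([-.5,.866,0]);T=S['tool_pos'];e=T+49.5*hx+[0,0,127.5]
for q in (s,d): print('hook',proj(q,(582,243,235)),'eye',proj(q,e))
cv2.imwrite('pics/c3.png',np.hstack([cr(s['img'],345,85),cr(d['img'],200,60)]))
D=load('d2'); print('eye in hand side z305',onz(D,(358.2,179.6),305))
E
```

```text
[642.09074886 138.34103889 168.39845653] [179.97929444 -29.96524452 119.8615523 ] [-0.64086936  0.0948647  -3.33397139] 9.397303650063202
hook [383.9282755  157.29361512] eye [381.42864921 150.75252867]
hook [245.81569462 125.09572457] eye [268.01886787 109.93344832]
eye in hand side z305 [ 541.75312219 -254.02474325  305.        ]
```

View pics/c3.png

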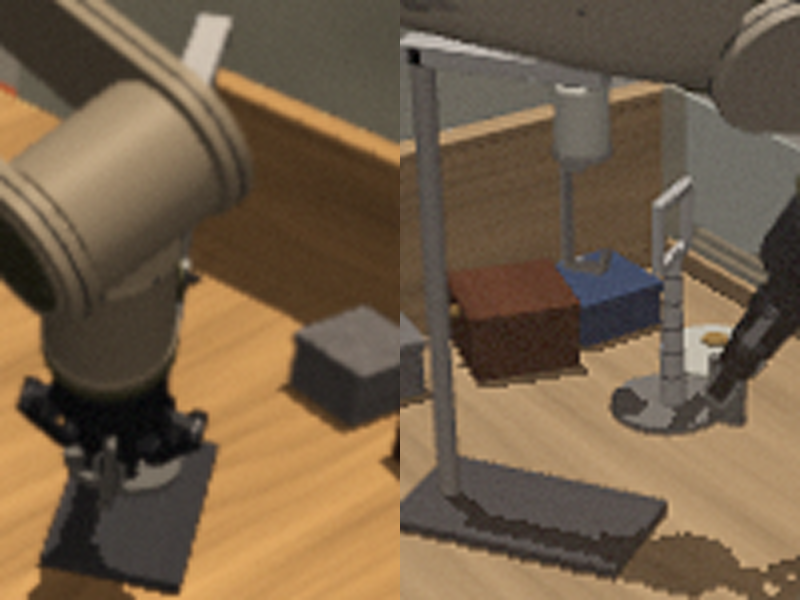

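The side crop shows the hook's shank foot at (242,126), its floor centre near (246.7,127) and the lip tip at (252,123). The eye bar top runs (264.5,111.8)–(272.5,105). The eye is in front of the hook, with its opening facing it.

```bash
python3 - <<'E'
from h import *
np.set_printoptions(precision=1,suppress=True)
S=load('s3');D=load('d3')
def yaw(a,b): return np.degrees(np.arctan2(*(b-a)[1::-1]))
a,b=onz(D,(266.2,185.7),12),onz(D,(212.5,174.5),12);print('side base back edge',a,b,yaw(a,b))
for p,q in(((390,231),(398.7,196)),((355.5,226),(363.7,200)),((355.5,226),(390,231))):
    a,b=onz(S,p,12),onz(S,q,12);print('scene',a,b,yaw(a,b),np.linalg.norm(a-b))
A,B=[onz(D,(200+(x-400)/4,60+y/4),z) for x,y,z in((658,207,304),(690,180,304))];print('eye',A,B,(A+B)/2,yaw(A,B))
print('seat side',onz(D,(246.7,127),235),'shank foot',onz(D,(242,126.5),235),'lip tip',onz(D,(252,123),248),'housing bottom c',onz(D,(245.5,99.5),320))
E
```

```text
side base back edge [643.8 225.4  12. ] [540.5 387.7  12. ] 122.48626957970748
scene [654.9 230.4  12. ] [549.4 395.3  12. ] 122.59467229119878 195.7805477181497
scene [571.7 166.4  12. ] [492.2 288.1  12. ] 123.15194895404838 145.38895410355386
scene [571.7 166.4  12. ] [654.9 230.4  12. ] 37.57220436991018 104.96923369155766
eye [590.7 161.2 304. ] [637.6 187.3 304. ] [614.1 174.3 304. ] 29.09382073044245
seat side [576.7 230.6 235. ] shank foot [567.5 241.4 235. ] lip tip [589.1 221.1 248. ] housing bottom c [576.1 233.2 320. ]
```

>>> step_arm(targets=[[[0,0,-5,0,0,0.01],[0,0,-14,0,0,0.02],[0,0,-23,0,0,0.03],[0,0,-32,0,0,0.04],[0,0,-37,0,0,0.047],[-3,5,-37,0,0,0.047],[-8,13,-37,0,0,0.047],[-13,22,-37,0,0,0.047],[-18,30,-37,0,0,0.047],[-22,37,-37,0,0,0.047],[-23,39,-37,0,0,0.047],[-23,39,-37,0,0,0.047]]])

```text
time: 7.35
tool_pos: [618.5, 179.6, 131.9]
tcp_rot: [179.9, -30.0, 122.8]
ft_force: [-0.3, 0.5, -2.0]
finger_gap: 9.3
grip_force: 58.5
```

```bash
python3 - <<'E'
from h import *
s=snap('scene','s4'); d=snap('side','d4');w=snap('wrist','w4'); S=r.sense(); print(S['tool_pos'],S['tcp_rot'],S['ft_force'],S['finger_gap'])
hx=np.array([-.54,.842,0]);T=S['tool_pos'];e=T+49.5*hx+[0,0,127.5]
for q in (d,w): print('hook',proj(q,(581.4,241,235)),'eye',proj(q,e))
c=cv2.resize(d['img'][85:145,220:280],(600,600),interpolation=cv2.INTER_CUBIC)
cv2.imwrite('pics/c4.png',np.hstack([c,cv2.resize(w['img'][0:420,210:350],(200,600))]))
E
```

```text
[619.22801159 178.30980993 131.52558336] [179.95361369 -29.94680306 122.65704288] [ 0.58161942 -0.35019191 -1.41753178] 9.268917096809115
hook [246.02675883 125.37948297] eye [253.12383109 119.36672558]
hook [ 288.21986673 -102.91828003] eye [ 276.70700452 -205.75187279]
```

View pics/c4.png

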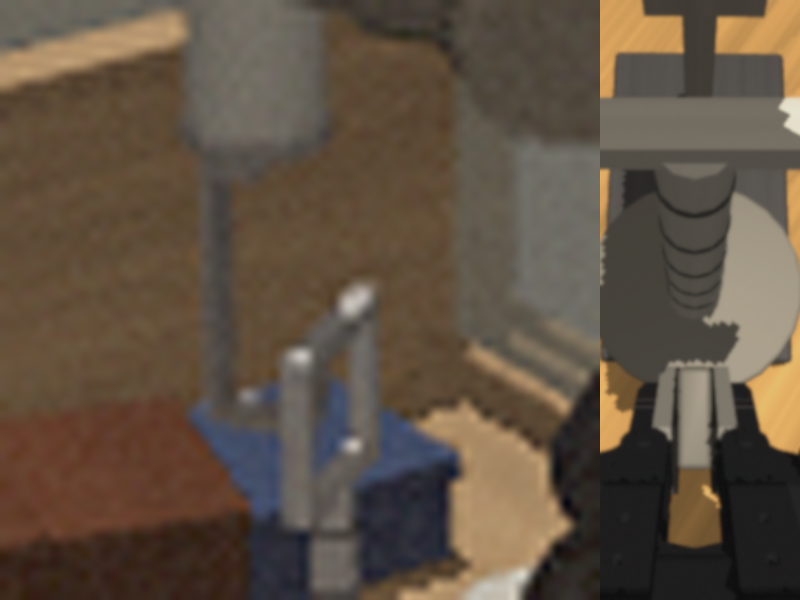

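In the side crop the shank foot is at (241.8,126) and the floor runs right and behind the eye's near leg. The bar top's middle is at (252.8,117.2), just outside the lip and above it. The hook passes behind the opening as wanted.

```bash
python3 - <<'E'
from h import *
np.set_printoptions(precision=1,suppress=True)
D=load('d4')
hx=np.array([-.54,.842,0]);hy=np.array([-.842,-.54,0])
e=onz(D,(252.8,117.2),267)
for n,p in (('seat',(246.7,127)),('seat2',(246.3,126.6))):
    h=onz(D,p,235); print(n,e,h,'along',(h-e)@hx,'lat',(h-e)@hy)
sh=onz(D,(241.8,125.9),235);print('shank foot',sh,(sh-e)@hx,(sh-e)@hy)
for x in(-13,0,13): print(proj(D,np.array([581.4,241,235])+x*hx))
E
```

```text
seat [590.3 218.4 267. ] [576.7 230.6 235. ] along 17.628408485529604 lat 4.84924368087866
seat2 [590.3 218.4 267. ] [577.3 233.5 235. ] along 19.80183568963641 lat 2.754377789117759
shank foot [569.3 245.2 235. ] 33.96961530183725 3.1750421669155577
[250.1 126.1]
[246.  125.4]
[242.  124.7]
```

>>> step_arm(targets=[[[-2,3,0,0,0,0],[-4,7,0,0,0,0],[-7,11,0,0,0,0],[-9,14,0,0,0,0],[-11,17,0,0,0,0],[-11.5,18,0,0,0,0],[-11.5,18,-3,0,0,0],[-11.5,18,-6,0,0,0],[-11.5,18,-9,0,0,0],[-11.5,18,-12,0,0,0],[-11.5,18,-14,0,0,0],[-11.5,18,-14,0,0,0]]])

```text
time: 8.5
tool_pos: [607.1, 196.4, 116.4]
tcp_rot: [-179.9, -30.0, 122.6]
ft_force: [-0.5, 0.7, -2.0]
finger_gap: 9.0
grip_force: 58.6
```

```bash
python3 - <<'E'
from h import *
d=snap('side','d5'); S=r.sense(); print(S['tool_pos'],S['tcp_rot'],S['ft_force'],S['finger_gap'])
cv2.imwrite('pics/c5.png',cv2.resize(d['img'][85:145,220:280],(600,600),interpolation=cv2.INTER_CUBIC))
E
```

```text
[607.28696988 196.37804393 116.77314907] [-179.97220473  -29.99988041  122.61612646] [-0.13045312 -0.53453192 -1.88225269] 9.30937187880453
```

View pics/c5.png

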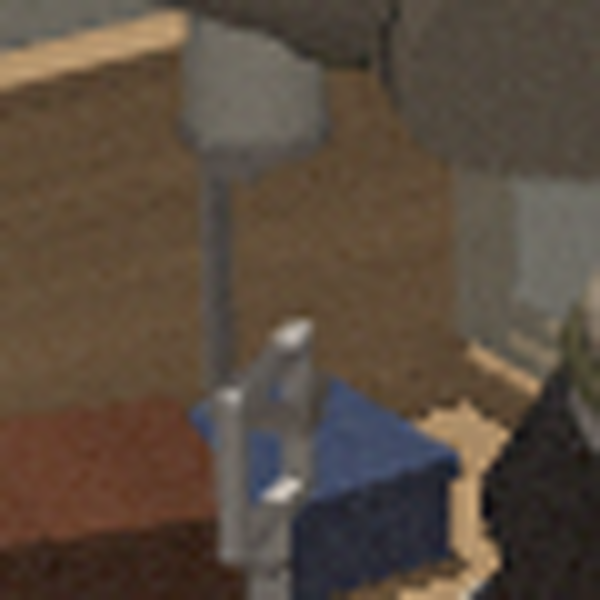

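The eye now stands over the hook: bar top (243,124)–(249.3,118), with the shank just behind it at x≈241.5. The positions agree with the seat, so I'll lower it slowly.

>>> step_arm(targets=[[[0,0,-1.5,0,0,0],[0,0,-3,0,0,0],[0,0,-4.5,0,0,0],[0,0,-6,0,0,0],[0,0,-7.5,0,0,0],[0,0,-9,0,0,0],[0,0,-10.5,0,0,0],[0,0,-12,0,0,0],[0,0,-13.5,0,0,0],[0,0,-15,0,0,0],[0,0,-16,0,0,0],[0,0,-16,0,0,0]]])

```text
time: 9.55
tool_pos: [607.4, 196.6, 101.1]
tcp_rot: [180.0, -30.0, 122.7]
ft_force: [-0.3, -0.0, -1.9]
finger_gap: 9.3
grip_force: 58.7
```

```bash
python3 - <<'E'
from h import *
F=[]
for i in range(8):
    d=snap('side','d6'); F.append(r.sense()['ft_force'])
print(np.round(np.mean(F,0),2),r.sense()['tool_pos'],r.sense()['tcp_rot'])
D=load('d5')
hx=np.array([-.54,.842,0]);hy=np.array([-.842,-.54,0]);e=onz(D,(246.2,121),253);h=onz(D,(246.5,126.8),235);print((h-e)@hx,(h-e)@hy)
cv2.imwrite('pics/c6.png',cv2.resize(d['img'][85:145,220:280],(600,600),interpolation=cv2.INTER_CUBIC))
E
```

```text
[-0.58  0.13 -1.39] [607.54798189 196.53449403 101.40772343] [179.96954139 -29.96932731 122.65900414]
-0.9506457383534862 0.7940086599588558
```

View pics/c6.png

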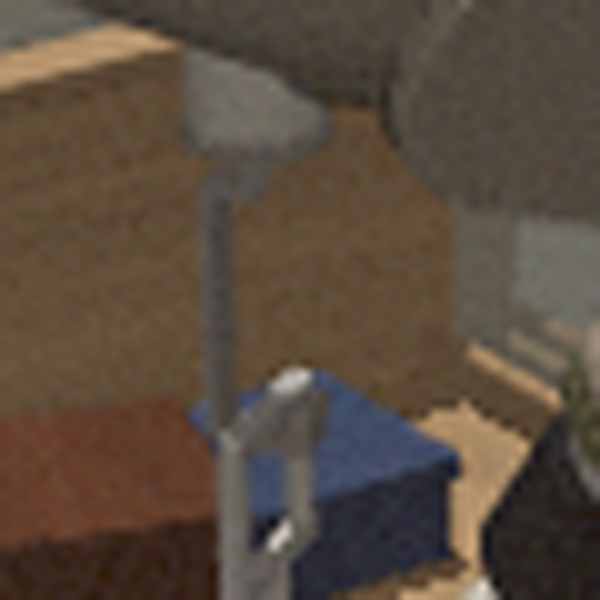

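The hook has dipped: the shank's top bend now shows below the housing at (241–244,102.5), and the wrist carries about half the load.

>>> step_arm(targets=[[[0,0,-1,0,0,0],[0,0,-2,0,0,0],[0,0,-3,0,0,0],[0,0,-4,0,0,0],[0,0,-5,0,0,0],[0,0,-6,0,0,0],[0,0,-7,0,0,0],[0,0,-8,0,0,0],[0,0,-9,0,0,0],[0,0,-9,0,0,0],[0,0,-9,0,0,0],[0,0,-9,0,0,0]]])

```text
time: 10.95
tool_pos: [607.5, 196.5, 92.3]
tcp_rot: [180.0, -30.0, 122.7]
ft_force: [-0.4, 0.2, -0.3]
finger_gap: 9.1
grip_force: 58.8
```

```bash
python3 - <<'E'
from h import *
F=[];Q=[]
for i in range(10):
    d=snap('side','d7'); S=r.sense(); F.append(S['ft_force']);Q.append(S['wrist_torque'])
print(np.round(np.mean(F,0),2),np.round(np.mean(Q,0),3),S['tool_pos'],S['tcp_rot'])
E
```

```text
[-0.67  0.57  0.23] [-0.178 -0.113  0.024] [607.52914459 196.52301254  92.31161123] [179.97537069 -29.97102814 122.65428721]
```

>>> step_arm(targets=[[[0,0,0,0,0,0],[0,0,0,0,0,0],[0,0,0,0,0,0],[0,0,0,0,0,0],[0,0,0,0,0,0],[0,0,0,0,0,0],[0,0,0,0,0,0],[0,0,0,0,0,0]]], fingers=-0.2)

```text
time: 12.12
tool_pos: [607.5, 196.5, 92.3]
tcp_rot: [180.0, -30.0, 122.7]
ft_force: [-0.6, -0.2, -0.0]
finger_gap: 51.5
grip_force: 0.0
```

```bash
python3 - <<'E'
from h import *
for i in range(6): d=snap('side','d8')
w=snap('wrist','w8'); S=r.sense(); print(S['time'],S['ft_force'],S['finger_gap'],S['grip_force'])
c=cv2.resize(d['img'][85:205,200:300],(500,600),interpolation=cv2.INTER_CUBIC)
cv2.imwrite('pics/c8.png',np.hstack([c,cv2.resize(w['img'][120:420,205:355],(300,600))]))
E
```

```text
12.4667 [ 1.06367346 -0.19110104 -0.11711135] 51.43574961886307 0.0
```

View pics/c8.png

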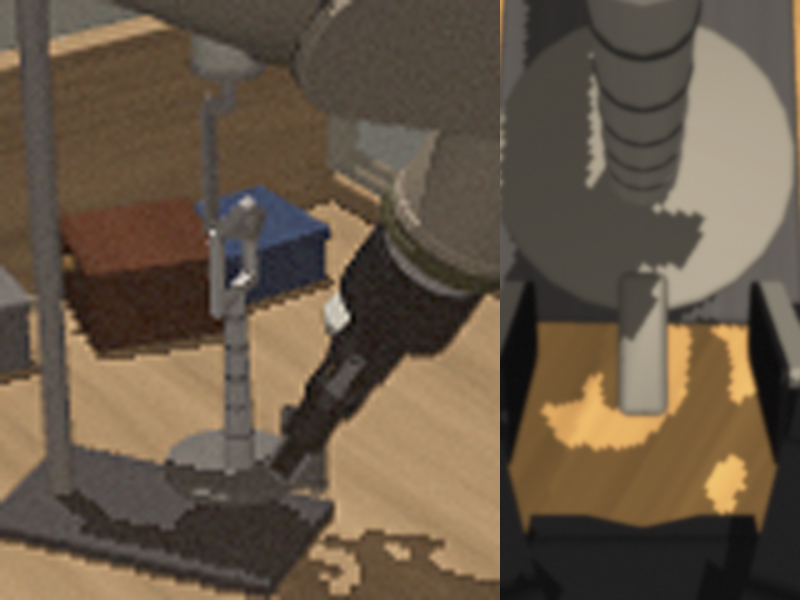

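The stick hangs upright on the hook, with its tab free and centred between the open fingers. Now I'll back out along the tool axis.

>>> step_arm(targets=[[[1.5,-2,4,0,0,0],[4,-6,13,0,0,0],[7,-11,22,0,0,0],[11,-17,35,0,0,0],[15,-23,48,0,0,0],[19,-30,61,0,0,0],[23,-36,74,0,0,0],[28,-43,89,0,0,0],[32,-50,102,0,0,0],[36,-57,115,0,0,0],[41,-72,125,0,0,0],[45,-90,130,0,0,0]]])

```text
time: 13.47
tool_pos: [653.9, 105.8, 226.0]
tcp_rot: [179.7, -29.8, 122.8]
ft_force: [-0.4, 1.1, -0.3]
finger_gap: 51.3
grip_force: 0.0
```

>>> step_arm(targets=[[[5,-20,0,0,0,0],[10,-40,0,0,0,0],[10,-50,0,0,0,0],[10,-50,0,0,0,0],[10,-50,0,0,0,0],[10,-50,0,0,0,0],[10,-50,0,0,0,0],[10,-50,0,0,0,0],[10,-50,0,0,0,0],[10,-50,0,0,0,0],[10,-50,0,0,0,0],[10,-50,0,0,0,0]]])

```text
time: 14.47
tool_pos: [662.5, 56.8, 222.3]
tcp_rot: [180.0, -30.0, 122.7]
ft_force: [-0.3, -0.2, -1.0]
finger_gap: 51.4
grip_force: 0.0
```

```bash
python3 - <<'E'
from h import *
a=snap('side','d9')
for i in range(30): d=snap('side')
print('diff',[np.abs(a['img'][y0:y1,x0:x1].astype(int)-d['img'][y0:y1,x0:x1]).mean() for y0,y1,x0,x1 in((90,190,230,265),(200,300,80,180))])
S=r.sense(); print(S['time'],S['tool_pos'],S['ft_force'])
cv2.imwrite('pics/c9.png',np.hstack([cv2.resize(d['img'][85:205,200:300],(500,600),interpolation=cv2.INTER_CUBIC),cv2.resize(d['img'][180:380,270:420],(300,400)).repeat(1,0) if 0 else cv2.resize(d['img'][180:380,270:370],(300,600))]))
E
```

```text
diff [np.float64(2.8226666666666667), np.float64(2.528766666666667)]
16.0167 [662.48746013  56.5194885  222.29907707] [-0.70408127  0.88618066  0.13950329]
```

View pics/c9.png

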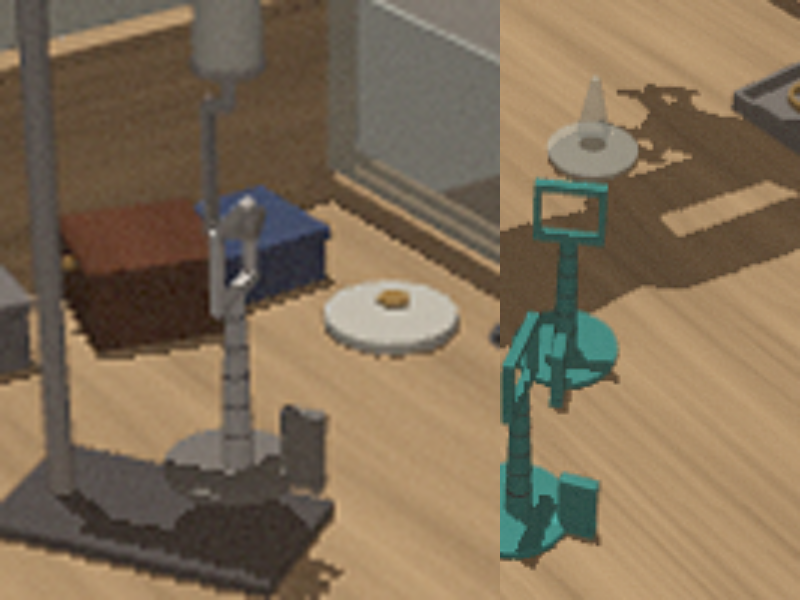

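The stick hangs upright and still on the hook. The frame difference around it over 1.5 s is at noise level, the crystal holder is in place and the arm is clear, so I'm handing in.

```bash
python3 -c "
from bench import r
print(r.hand_in())"
```

```text
the job is handed in; nothing more can be done
None
```

The ring stick was hung by its eye on the scale's hook and let go, and it hung upright and still with the arm clear; I handed the job in at about 16 s, and no verdict came back.

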